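Park the scratch tester's beam and draw out the panel

TASK

Get the scratch tester ready for a panel change: push its counterweighted beam, which has a lifting handle, up and over past its balance point so that it stays parked on its back stop by itself with nothing touching it; then push the panel carriage, which has an upright knob, all the way out from under the beam to its end stop, and come away. Push only with the fingertips or the outside of the fingers and grip nothing. Do not move the carriage while the stylus is still down, do not let the beam drop back onto the panel, and leave the other things on the bench where they are.

Things in the scene. Friction and masses are not known exactly. Their poses are not given: they have to be found in the camera images.
- tester: scratch tester, fixed to the bench: long low white housing with aluminium deck, 136 (x) x 390 (y) x 65 mm; at y = +100 mm two grey cheek plates (76 mm over both, 171 mm high) with two arms rising behind to a rubber stop roller 235 mm up. Origin: centre of its underside. x points from the operator's side (display) to the back, y along the housing, z up; may stand turned by 0.3 rad
- beam_pivot (a point): axis on which the beam turns, in the middle between the cheek plates, 150 mm above the bench; the axis runs along the tester's x
- beam (a joint): angle of the counterweighted beam, rad: 0 = level, pointing to the tester's -y, its stylus on the panel; grows as that end rises and swings over towards +y; 1.83 = leaning on the back stop roller. Its weight pulls it down below about 1.2 rad and over to the back stop beyond that; it is damped. About 2 to 3 N across the handle move it
- beam_handle (a point): middle of the lifting handle: black round bar, 16 mm diameter, 56 mm long, parallel to the tester's x, on an upright rod of the beam; it spans 20 to 76 mm in front of the beam's middle plane. Beam down: 100 mm from the pivot towards the tester's -y and 90 mm above the pivot (240 mm above the bench). It circles the pivot at 135 mm radius, over the top to the +y side
- beam_weights (a point): centre of the two brass weights (42 mm wide) on the stylus head at the beam's free end, 150 mm from the pivot and 28 mm above the beam; their spindle ends 34 mm above this point, the stylus tip lies 92 mm below. All this and the steel counterweight, which ends 75 mm behind the pivot, stays within 24 mm of the beam's middle plane. Moves with the beam
- carriage (a joint): position of the panel carriage, m, growing towards the tester's -y: starts at 0 to 0.02 under the stylus, 0.09 = fully out against its end stop. Slides with about 2 N of friction and stays where it is left
- carriage_knob (a point): centre of the top of the carriage's knob: an upright black pin 16 mm in diameter (20 mm at its foot) standing 40 mm high on a bracket at the operator's side of the carriage, 82 mm in front of the tester's middle plane; its top is 122 mm above the bench. Moves with the carriage
- petri_1: bystander: petri dish with lid, 105 x 105 x 13 mm, lower one of two stacked; origin at the centre of its underside
- petri_2: bystander: petri dish with lid, 105 x 105 x 13 mm, on top of the other; origin at the centre of its underside
- beaker_250: bystander: glass beaker, 68 x 74 x 93 mm; origin at the centre of its underside
- tip_box_green: bystander: clear pipette-tip box with a green band, its lid shut, 74 x 123 x 139 mm; origin at the centre of its underside
- dropper_amber: bystander: amber dropper bottle, 38 x 38 x 84 mm; origin at the centre of its underside
- vial_1: bystander: small vial with black cap, 22 x 22 x 44 mm; origin at the centre of its underside
- tape_roll: bystander: roll of tape lying flat, 62 x 62 x 18 mm; origin at the centre of its underside
- rubber_bung: bystander: brown rubber bung, 35 x 35 x 32 mm; origin at the centre of its underside

How it is judged:
On the way, in this order (a step that is already met when the one before it is completed fails the run):
1. the beam is past its balance point and stays parked on its back stop with nothing touching it (value of joint beam above 1.7 rad and contact force between each of the fingers, the arm and beam below 0.1 N), for 0.3 s.
2. the carriage is out at its end stop, the beam still parked (value of joint carriage above 0.086 m and value of joint beam above 1.7 rad), for 0.2 s.
At the end, for the whole second after the job is handed in: the beam rests raised at 1.7 rad or more (back stop at 1.83) and still, and the carriage rests within 4 mm of its end stop (joint 0.086 m or more) (all of step 2 and velocity of joint beam between -0.05 and 0.05 rad/s and velocity of joint carriage between -0.01 and 0.01 m/s); the robot touches nothing.
It fails at once if the carriage is moved more than 8 mm while the beam is not yet raised (distance of carriage_knob from where it was at the start of the episode above 0.008 m and value of joint beam below 1 rad).
It fails at once if the beam drops back onto the panel (velocity of joint beam below -1.2 rad/s and value of joint beam below 0.15 rad).
It fails at once if the handle or the knob is taken between the fingers (it lies at the grasp point) ((x of the grasp point in the frame of beam_handle between -0.038 and 0.038 m and y of the grasp point in the frame of beam_handle between -0.01 and 0.01 m and z of the grasp point in the frame of beam_handle between -0.01 and 0.01 m) or (x of the grasp point in the frame of carriage_knob between -0.01 and 0.01 m and y of the grasp point in the frame of carriage_knob between -0.01 and 0.01 m and z of the grasp point in the frame of carriage_knob between -0.045 and 0.008 m)).
It fails at once if a bystander is moved more than 20 mm, lifted or knocked over (distance of any of petri_1, petri_2, beaker_250, tip_box_green, dropper_amber, vial_1, tape_roll, rubber_bung from where it was at the start of the episode above 0.02 m or angle between any of petri_1, petri_2, beaker_250, tip_box_green, dropper_amber, vial_1, tape_roll, rubber_bung's own z axis and vertical above 0.3 rad).
It also fails if it takes over 48 s, if anything falls off the work surface, if the arm or the gripper's body presses on something with over 40 N, if the wrist force passes 120 N, or if a joint passes its speed limit or range.

ROBOT

A 7-joint arm with a two-finger parallel gripper is mounted at the origin on a cart in front of the work surface, level with it; the furniture and walls round the work are solid. World frame = base frame: x ahead of the robot, y to its left, z up, the work surface at z = 0. Lengths are in m, angles in rad, forces in N, time in s.
With the tool pointing down it reaches from about 0.4 to 0.85 m from the base axis. Payload 10.4 kg.
Tool frame: the origin (TCP) lies midway between the tips of the shut fingers; the grasp point (between the pads) lies 19 mm behind it; z points along the fingers, x is the direction in which the jaws open and shut, and the axes are right-handed (so a half turn about z gives the same grasp; the last joint's range is limited). The gripper opens to 87 mm and grips with 3 to 60 N. Pads are 19 mm wide; open, the fingers measure 117 mm over their backs; the gripper's body (75 mm by 190 mm) begins 51 mm behind the grasp point.
Start: joints at [1.095, 0.332, -0.065, 1.46, 0.022, 1.35, -0.088], TCP at [0.273, -0.562, 0.223] pointing down, gripper open.
Joint ranges: [-2.6, 2.6], [-0.5, 2.12], [-1.47, 1.34], [0.16, 2.42], [-1.27, 4.41], [0.06, 2.06], [-2.6, 2.6]. Speed limits (rad/s): [2.22, 2.22, 2.79, 2.79, 3.14, 3.14, 3.14].

INTERFACE

Orientations are given as a unit quaternion [x, y, z, w].
In Python, from bench import r gives the robot as it stands. The module is installed in compiled form; this text tells all that it offers.
- The arm moves only by the tool play_rows, never from a script. Its argument "commands" is a list of rows, each a list of 7 numbers: the shift along the world's x, y, z in cm, then the turn, a rotation vector about the world's x, y, z in rad, then the finger opening in cm, from 0 to 8.7. A call has 1 to 20 rows; each row shifts and turns the commanded pose from where the row before left it; what a row does not reach is not made up. A row lasts 1/8 s, in which the tool goes at most 62.5 mm and 10.7 degrees, less where a joint would pass 70% of its speed; a pose out of reach is approached as far as the arm can. A call is refused whole if a number of a shift passes 6.25 or a number of a turn 0.188, either way. A call with a gripper value outside its range is refused whole. The fingers move at their own pace and stop on an object; "grip_force" is the grip in N (left out, the last holds). Time passes only in rows, so rows that do not move let the fingers close. It gives the time, the measured TCP pose, the force and the opening at its end, in the units of the state.
- r.read_state(): the state, without advancing time (a new reading comes with each control period).
- r.camera(name): name is "side" or "top"; returns a dict with "img" (400x640x3 uint8, red, green, blue), "K" (3x3 intrinsics, pixels), "k1" (the pictures are not rectified: a ray, as slopes to the right and down, at radius r is drawn at 1 + k1 r^2 times it, then the intrinsics apply), "camera_from_world" (4x4, takes a point from world to camera coordinates). Camera axes: x right, y down, z forward; pixel columns grow to the right and rows downward; lengths in m; the calibration is good to about 2 mm. A picture is of the moment at which its call begins. There is no depth.
- r.close_job(): hands the job in, once; it reports no verdict.
The state is a dict: "time": time; "joint_positions": joint angles; "joint_vel": joint speeds; "joint_torque": joint torques, N m; "ee_pos": TCP position; "eef_rot": TCP orientation; "ft_force": force on the tool from outside, world axes, zero at the start; "torque": the same for the moment, N m; "width": finger opening in m.
Only numpy, scipy, OpenCV 4.12 (cv2) and the standard library are available. Lean on these libraries where they do the work, as an engineer would, in place of code of your own. Each camera call takes 0.05 s, during which the arm holds its last target. There are 200 camera calls.

## Working session

There is one attempt and no reset: what is moved stays moved. The work goes in short steps, Python scripts to look and compute and a tool call to move; the robot and the scene stay as the last step left them, time stands still between calls to the robot, and variables do not carry over. Pictures are saved under pics/ and viewed, about 8 in all and at most 12, crops included, and the job is handed in when it is done.

Besides the shell and the picture viewer there is one more tool, called after "Request:" as name([rows], argument=value, ...), one row to a line, values as JSON. play_rows: Moves the arm, as the interface text tells. Its arguments: {"type":"object","properties":{"commands":{"type":"array","items":{"type":"array","items":{"type":"number"}}},"grip_force":{"type":"number"}},"required":["commands"]}

```bash
mkdir -p pics; cat > h.py <<'E'
import numpy as np, cv2
from bench import r
def shot(n,f=None):
    c=r.camera(n)
    if f: cv2.imwrite('pics/'+f,c['img'][:,:,::-1])
    return c
def proj(c,P):
    P=np.atleast_2d(P); T=np.array(c['camera_from_world']); q=P@T[:3,:3].T+T[:3,3]
    s=q[:,:2]/q[:,2:]; s=s*(1+c['k1']*(s**2).sum(1,keepdims=True)); K=np.array(c['K'])
    return s*[K[0,0],K[1,1]]+K[:2,2]
def ray(c,u,v):
    K=np.array(c['K']); d=np.array([(u-K[0,2])/K[0,0],(v-K[1,2])/K[1,1]]); s=d.copy()
    for _ in range(30): s=d/(1+c['k1']*(s@s))
    T=np.array(c['camera_from_world']); R=T[:3,:3]
    return -R.T@T[:3,3], R.T@np.array([s[0],s[1],1])
def onz(c,u,v,z):
    o,d=ray(c,u,v); return o+d*(z-o[2])/d[2]
def tri(c1,p1,c2,p2):
    o1,d1=ray(c1,*p1); o2,d2=ray(c2,*p2)
    t=np.linalg.lstsq(np.c_[d1,-d2],o2-o1,rcond=None)[0]
    a,b=o1+d1*t[0],o2+d2*t[1]; return (a+b)/2,np.linalg.norm(a-b)
E
python3 - <<'E'
from h import *
for n in('top','side'):
    c=shot(n,n+'0.png'); print(n,np.round(ray(c,320,200),2).tolist(),c['k1'],c['K'][0][0])
print(r.read_state())
E
```

```text
top [[0.3, -0.02, 1.18], [0.23, -0.0, -0.97]] -0.0016916827596270625 363.6473677687797
side [[0.57, 1.32, 1.07], [-0.03, -0.83, -0.55]] -0.11671651341823645 445.78530945244137
{'time': 0.1, 'joint_positions': array([ 1.0953903 ,  0.33277978, -0.06472235,  1.46082806,  0.02161524,
        1.34990229, -0.08847557]), 'joint_vel': array([-4.60946600e-05,  3.88552907e-04, -4.94540202e-04, -6.45123964e-04,
        6.40029670e-04,  8.11073275e-04, -8.27739268e-04]), 'joint_torque': array([ 1.62360662e-03, -6.24542928e+01,  2.45728955e-02, -3.90716493e+01,
       -6.14654948e-02,  3.66008235e-02,  1.79574431e-05]), 'ee_pos': array([ 0.27329032, -0.56171177,  0.22186558]), 'eef_rot': array([ 8.47806187e-01, -5.30305851e-01, -5.33586679e-04, -2.96955258e-04]), 'ft_force': array([-0.13577041, -0.04174137, -0.24520445]), 'torque': array([ 0.02321809,  0.01437925, -0.00092128]), 'width': 0.08700294196223221}
```

View pics/top0.png

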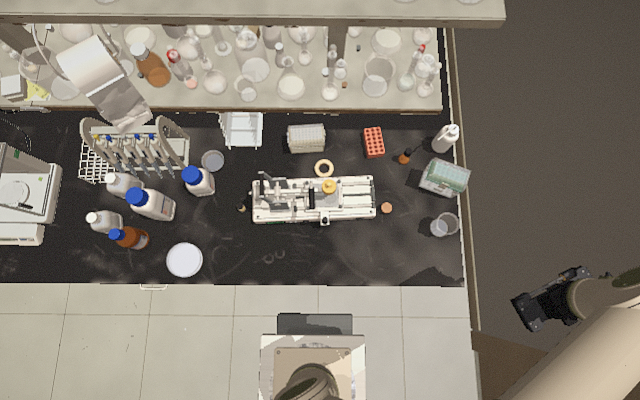

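View pics/side0.png

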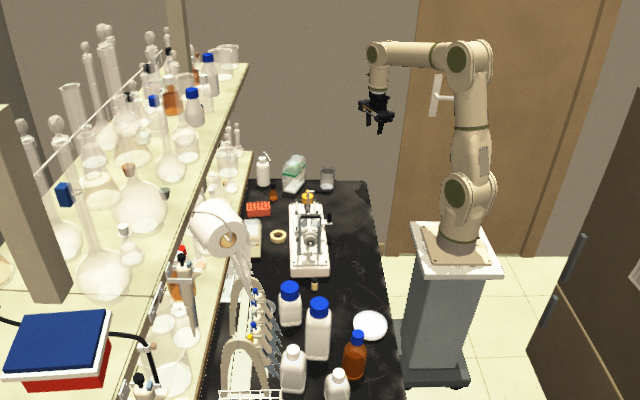

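The top view has x up and y to the left. The tester is at about (313,200) with brass weights near (328,186). In the side view it is at about (308,240). I'll zoom into both.

```bash
python3 - <<'E'
import cv2,numpy as np
a=cv2.imread('pics/top0.png')[160:250,235:405]; b=cv2.imread('pics/side0.png')[185:285,265:355]
a=cv2.resize(a,None,fx=4.5,fy=4.5,interpolation=cv2.INTER_CUBIC)
cv2.imwrite('pics/a.png',a)
cv2.imwrite('pics/b.png',cv2.resize(b,None,fx=6,fy=6,interpolation=cv2.INTER_CUBIC))
E
```

```text
(no output)
```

View pics/a.png

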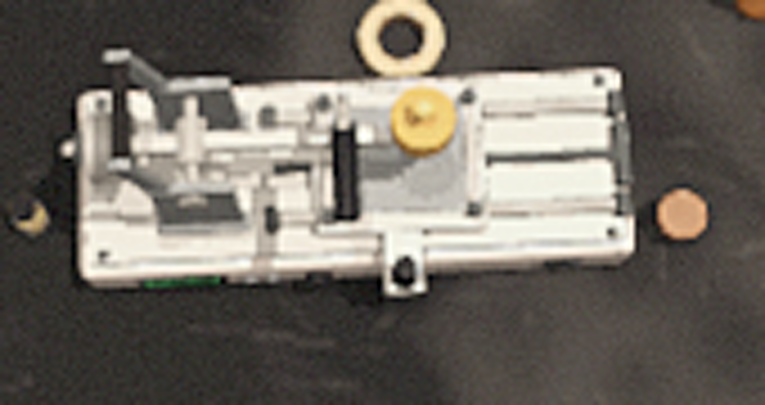

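View pics/b.png

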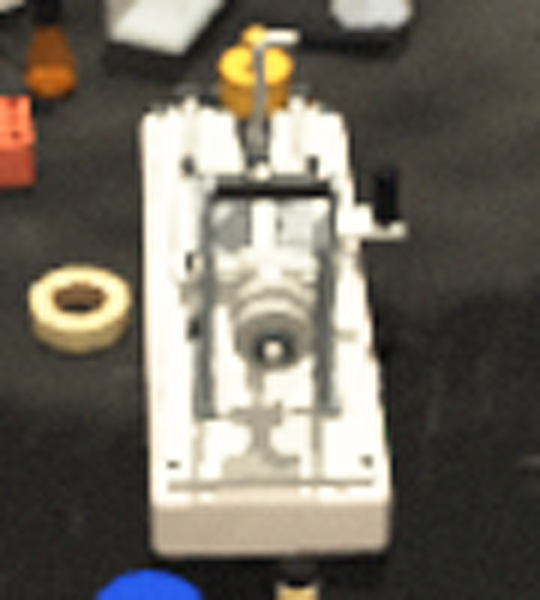

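Crop (top): the handle bar runs (345,130)–(345,215), the knob top is at (405,268), the brass weights at (422,120) and the housing corners at (80,92), (82,284), (633,262), (620,70). The vial is at the left end and the bung at the right end.

```bash
python3 - <<'E'
from h import *
c=shot('top');s=shot('side')
f=lambda x,y,z:onz(c,235+x/4.5-.4,160+y/4.5-.4,z)
P={}
for n,a in dict(hb=(345,130,.24),hf=(345,214,.24),knob=(405,268,.122),w=(422,120,.178),c1=(80,92,.06),c2=(82,284,.06),c3=(633,262,.06),c4=(620,70,.06),bung=(682,214,.03),vial=(25,215,.044),tape=(401,37,.018)).items():
    P[n]=f(*a);print(n,P[n].round(3))
cc=(P['c1']+P['c2']+P['c3']+P['c4'])/4
e=P['c1']+P['c2']-P['c3']-P['c4'];yaw=np.arctan2(-e[0],e[1]);print('centre',cc,'yaw',yaw, 'len',np.linalg.norm(e)/2)
R=np.array([[np.cos(yaw),-np.sin(yaw)],[np.sin(yaw),np.cos(yaw)]])
for n,p in dict(pivot=(0,.1),handle=(-.048,0),knob0=(-.082,-.05),weights=(0,-.05)).items(): print(n,cc[:2]+R@p)
for n,p in P.items(): print(n,'local',((p-cc)[:2]@R).round(3))
# knob cross-check
print('tri knob',tri(c,(235+405/4.5-.4,160+268/4.5-.4),s,(265+386/6,185+172/6)))
print('tri weights',tri(c,(235+422/4.5-.4,160+112/4.5-.4),s,(265+256/6,185+62/6)))
for n,(u,v) in dict(beaker=(445,225),tip=(444,178),petri=(184,260),dropper=(404,157),bott=(200,182)).items(): print(n,onz(c,u,v,.05).round(3))
E
```

```text
hb [0.551 0.004 0.24 ]
hf [0.5   0.003 0.24 ]
knob [ 0.49  -0.034  0.122]
w [ 0.575 -0.043  0.178]
c1 [0.627 0.197 0.06 ]
c2 [0.488 0.189 0.06 ]
c3 [ 0.507 -0.194  0.06 ]
c4 [ 0.647 -0.189  0.06 ]
bung [ 0.548 -0.235  0.03 ]
vial [0.54  0.235 0.044]
tape [ 0.684 -0.032  0.018]
centre [0.56709374 0.00087802 0.06      ] yaw 0.051301686706699996 len 0.3847562658255708
pivot [0.56196582 0.10074646]
handle [ 0.51915689 -0.00158338]
knob0 [ 0.48776558 -0.05326109]
weights [ 0.5696577 -0.0490562]
hb local [-0.016  0.004]
hf local [-0.067  0.006]
knob local [-0.079 -0.031]
w local [ 0.006 -0.045]
c1 local [0.069 0.193]
c2 local [-0.069  0.192]
c3 local [-0.07  -0.192]
c4 local [ 0.07  -0.193]
bung local [-0.031 -0.235]
vial local [-0.015  0.235]
tape local [ 0.115 -0.039]
tri knob (array([ 0.48940868, -0.03388136,  0.11462184]), np.float64(0.0037386069734684233))
tri weights (array([ 0.5731569 , -0.04240015,  0.18993215]), np.float64(0.007887627525912036))
beaker [ 0.488 -0.415  0.05 ]
tip [ 0.643 -0.423  0.05 ]
petri [0.372 0.395 0.05 ]
dropper [ 0.714 -0.296  0.05 ]
bott [0.621 0.368 0.05 ]
```

Request:
play_rows([
  [0, 0, 3, 0, 0, -0.1, 0],
  [0, 0, 3, 0, 0, -0.1, 0],
  [0, 0, 3, 0, 0, -0.09, 0],
  [0, 0, 2, 0, 0, -0.09, 0],
  [2, 4, 0, 0, 0, 0, 0],
  [2, 4, 0, 0, 0, 0, 0],
  [2, 4, 0, 0, 0, 0, 0],
  [2, 4, 0, 0, -0.1, 0, 0],
  [2, 4, 0, 0, -0.1, 0, 0],
  [2, 4, 0, 0, -0.1, 0, 0],
  [2, 4, 0, 0, -0.1, 0, 0],
  [2, 4, 0, 0, -0.1, 0, 0],
  [2, 4, 0, 0, 0, 0, 0],
  [2, 4, 0, 0, 0, 0, 0],
  [2, 4, 0, 0, 0, 0, 0],
  [2, 4, 0, 0, 0, 0, 0],
  [0, 0, 0, 0, 0, 0, 0],
])

```text
time: 2.33
ee_pos: [0.5143, -0.0786, 0.3328]
eef_rot: [0.711, -0.658, 0.181, -0.169]
ft_force: [-0.5, 0.1, -0.2]
width: 0.0005
```

Request:
play_rows([
  [0.2, 0.7, -3, 0, 0, 0, 0],
  [0.2, 0.7, -3, 0, 0, 0, 0],
  [0.2, 0.7, -3, 0, 0, 0, 0],
  [0, 0.7, -2.5, 0, 0, 0, 0],
  [0, 0, 0, 0, 0, 0, 0],
])

```text
time: 2.95
ee_pos: [0.5181, -0.0542, 0.2158]
eef_rot: [0.71, -0.66, 0.18, -0.168]
ft_force: [-0.1, 0.2, 0.3]
width: 0.0006
```

```bash
python3 - <<'E'
from h import *
from scipy.spatial.transform import Rotation as R
st=r.read_state();print(st['ee_pos'],R.from_quat(st['eef_rot']).as_matrix().round(2).tolist())
a=shot('top')['img'][150:260,235:405,::-1];b=shot('side')['img'][160:280,265:365,::-1]
a=cv2.resize(a,None,fx=2.5,fy=3.6*2.5/3.6);b=cv2.resize(b,None,fx=3.5,fy=3.5)
o=np.zeros((420,800,3),np.uint8);o[:a.shape[0],:a.shape[1]]=a;o[:b.shape[0],440:440+b.shape[1]]=b
cv2.imwrite('pics/c.png',o)
E
```

```text
[ 0.51813092 -0.05423972  0.21577597] [[0.06, -0.88, 0.48], [-1.0, -0.07, 0.0], [0.03, -0.48, -0.88]]
```

View pics/c.png

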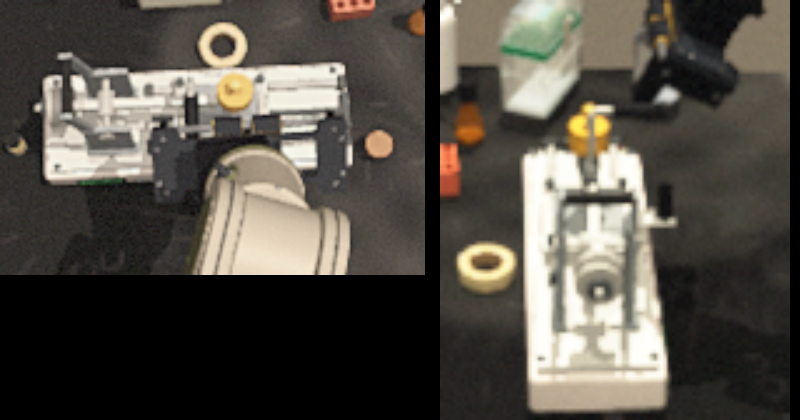

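The picture shows the closed fingers beside the handle on its −y side, with the beam still down and the tip clear of the weights. I'll push along the arc.

Request:
play_rows([
  [0, 1, 0, 0, 0, 0, 0],
  [0, 1, 0, 0, 0, 0, 0],
  [0, 1, 0.2, 0, 0, 0, 0],
  [-0.05, 0.8, 0.8, 0, 0, 0, 0],
  [-0.05, 0.9, 0.8, 0, 0, 0, 0],
  [-0.05, 1, 0.7, 0, 0, 0, 0],
  [-0.05, 1, 0.6, 0, 0, 0, 0],
  [-0.05, 1.05, 0.5, 0, 0, 0, 0],
  [-0.05, 1.05, 0.4, 0, 0, 0, 0],
  [-0.05, 1.1, 0.3, 0, 0, 0, 0],
  [0, 0, 0, 0, 0, 0, 0],
])

```text
time: 4.42
ee_pos: [0.5157, 0.0463, 0.2605]
eef_rot: [0.71, -0.659, 0.181, -0.168]
ft_force: [-0.3, -1.0, 0.4]
width: 0.0003
```

```bash
python3 - <<'E'
from h import *
a=shot('top')['img'][150:260,235:405,::-1];b=shot('side')['img'][150:280,265:365,::-1]
a=cv2.resize(a,None,fx=2.5,fy=2.5);b=cv2.resize(b,None,fx=3.5,fy=3.5)
o=np.zeros((460,800,3),np.uint8);o[:a.shape[0],:a.shape[1]]=a;o[:b.shape[0],440:440+b.shape[1]]=b
cv2.imwrite('pics/d.png',o)
E
```

```text
(no output)
```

View pics/d.png

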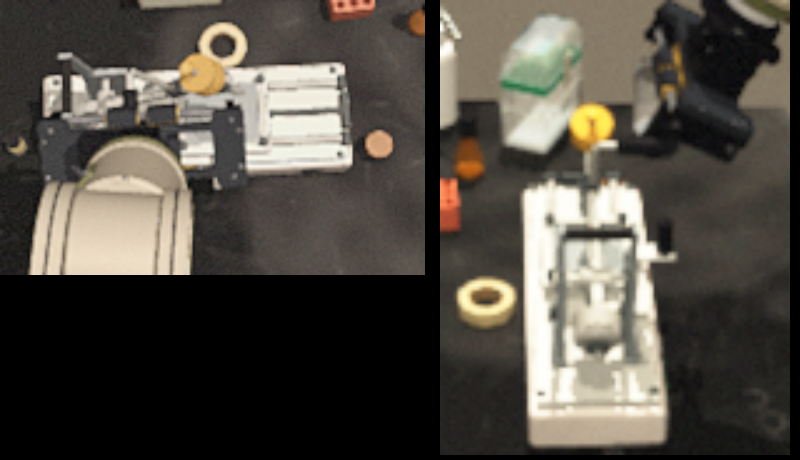

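The beam is up about 0.7 rad with the handle against the finger, so I'll continue.

Request:
play_rows([
  [-0.05, 1.1, 0.2, 0, 0, 0, 0],
  [-0.05, 1.1, 0.1, 0, 0, 0, 0],
  [-0.05, 1.1, 0, 0, 0, 0, 0],
  [-0.05, 1.1, -0.1, 0, 0, 0, 0],
  [-0.05, 1.1, -0.2, 0, 0, 0, 0],
  [-0.05, 1.1, -0.2, 0, 0, 0, 0],
  [-0.05, 1.1, -0.3, 0, 0, 0, 0],
  [-0.05, 1, -0.3, 0, 0, 0, 0],
  [-0.05, 1, -0.3, 0, 0, 0, 0],
  [0, 0.5, -0.2, 0, 0, 0, 0],
  [0, 0, 0, 0, 0, 0, 0],
  [0, 0, 0, 0, 0, 0, 0],
  [0, 0, 0, 0, 0, 0, 0],
  [0, 0, 0, 0, 0, 0, 0],
])

```text
time: 6.28
ee_pos: [0.5115, 0.1468, 0.2476]
eef_rot: [0.709, -0.66, 0.181, -0.168]
ft_force: [-0.0, 0.9, -0.8]
width: 0.0004
```

```bash
python3 - <<'E'
from h import *
a=shot('top')['img'][150:260,235:405,::-1];b=shot('side')['img'][150:280,265:365,::-1]
a=cv2.resize(a,None,fx=2.5,fy=2.5);b=cv2.resize(b,None,fx=3.5,fy=3.5)
o=np.zeros((460,800,3),np.uint8);o[:a.shape[0],:a.shape[1]]=a;o[:b.shape[0],440:440+b.shape[1]]=b
cv2.imwrite('pics/e.png',o)
E
```

```text
(no output)
```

View pics/e.png

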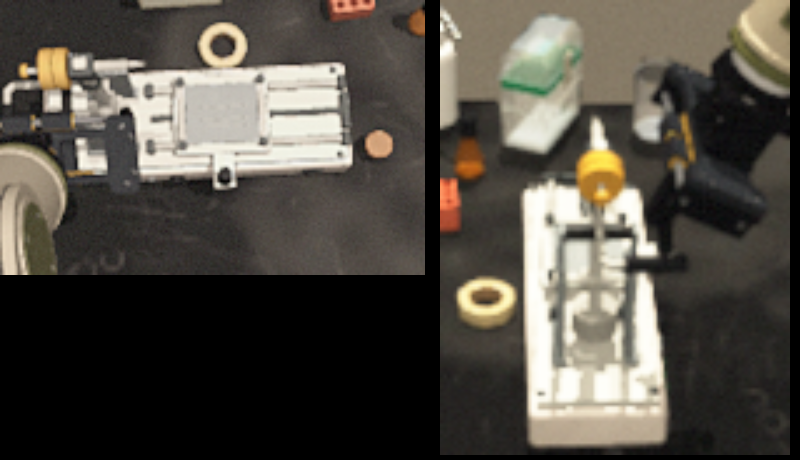

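The beam leans over at the back with its weights at (50,70) and is clear of the finger. The carriage knob, at (224,176), has not moved. Next I'll go to the +y side of the knob.

Request:
play_rows([
  [-0.6, -2, 0, 0, 0, 0, 0],
  [-0.6, -2.4, 0, 0, 0, 0, 0],
  [-0.6, -2.4, 0, 0, 0, 0, 0],
  [-0.5, -2.4, 0, 0, 0, 0, 0],
  [0, -2.4, -1, 0, 0, 0, 0],
  [0, -2.4, -2, 0, 0, 0, 0],
  [0, 0, -3, 0, 0, 0, 0],
  [0, 0, -3, 0, 0, 0, 0],
  [0, 0, -3, 0, 0, 0, 0],
  [0.2, 0, -2.5, 0, 0, 0, 0],
  [0.2, 0, 0, 0, 0, 0, 0],
  [0, 0, 0, 0, 0, 0, 0],
])

```text
time: 7.88
ee_pos: [0.4931, 0.0069, 0.1036]
eef_rot: [0.709, -0.66, 0.182, -0.169]
ft_force: [0.1, 0.2, -0.6]
width: 0.0002
```

```bash
python3 - <<'E'
from h import *
print(r.read_state()['ee_pos'])
a=shot('top')['img'][150:260,235:405,::-1];b=shot('side')['img'][150:280,265:365,::-1]
a=cv2.resize(a,None,fx=2.5,fy=2.5);b=cv2.resize(b,None,fx=3.5,fy=3.5)
o=np.zeros((460,800,3),np.uint8);o[:a.shape[0],:a.shape[1]]=a;o[:b.shape[0],440:440+b.shape[1]]=b
cv2.imwrite('pics/f.png',o)
E
```

```text
[0.49313556 0.00689407 0.10358203]
```

View pics/f.png

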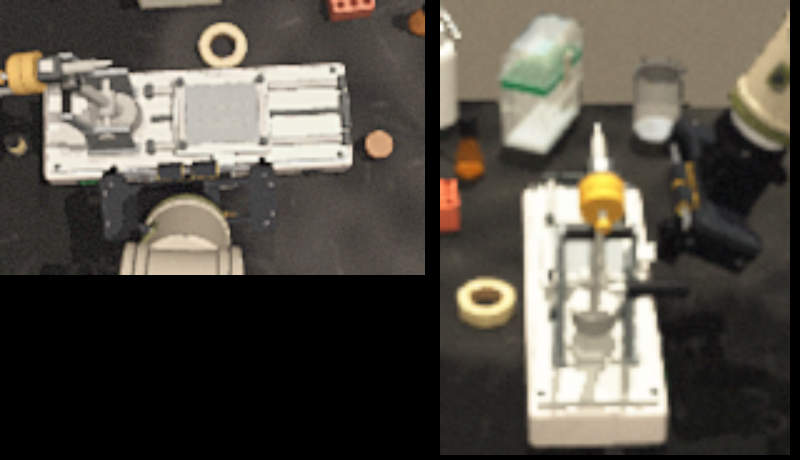

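The beam is parked on its stop, with the weights now at (25,72). The finger is on the +y side of the knob, so I'll push towards −y.

Request:
play_rows([
  [0.05, -1, 0, 0, 0, 0, 0],
  [0.05, -0.8, 0, 0, 0, 0, 0],
  [0.05, -0.8, 0, 0, 0, 0, 0],
  [0.05, -0.8, 0, 0, 0, 0, 0],
  [0.05, -0.8, 0, 0, 0, 0, 0],
  [0.05, -0.8, 0, 0, 0, 0, 0],
  [0.05, -0.8, 0, 0, 0, 0, 0],
  [0.05, -0.8, 0, 0, 0, 0, 0],
  [0.05, -0.8, 0, 0, 0, 0, 0],
  [0, 0, 0, 0, 0, 0, 0],
])

```text
time: 9.22
ee_pos: [0.4966, -0.0679, 0.1023]
eef_rot: [0.709, -0.66, 0.181, -0.168]
ft_force: [-1.2, -0.1, 0.0]
width: 0.0004
```

Request:
play_rows([
  [0, -0.6, 0, 0, 0, 0, 0],
  [0, -0.5, 0, 0, 0, 0, 0],
  [0, 0, 0, 0, 0, 0, 0],
])

```text
time: 9.6
ee_pos: [0.4968, -0.0785, 0.1025]
eef_rot: [0.709, -0.66, 0.181, -0.168]
ft_force: [0.1, -0.8, -0.1]
width: 0.0004
```

Request:
play_rows([
  [0.05, -0.5, 0, 0, 0, 0, 0],
  [0, -0.5, 0, 0, 0, 0, 0],
  [0, 0, 0, 0, 0, 0, 0],
])

```text
time: 9.98
ee_pos: [0.4975, -0.0886, 0.1026]
eef_rot: [0.709, -0.66, 0.181, -0.168]
ft_force: [-1.4, -0.3, -0.6]
width: 0.0007
```

```bash
python3 - <<'E'
from h import *
s=r.read_state();print(s['ee_pos'],s['ft_force'])
a=shot('top')['img'][150:260,235:405,::-1];b=shot('side')['img'][150:280,265:365,::-1]
a=cv2.resize(a,None,fx=2.5,fy=2.5);b=cv2.resize(b,None,fx=3.5,fy=3.5)
o=np.zeros((460,800,3),np.uint8);o[:a.shape[0],:a.shape[1]]=a;o[:b.shape[0],440:440+b.shape[1]]=b
cv2.imwrite('pics/g.png',o)
E
```

```text
[ 0.49747566 -0.08863315  0.10257876] [-1.35872516 -0.31601117 -0.64185389]
```

View pics/g.png

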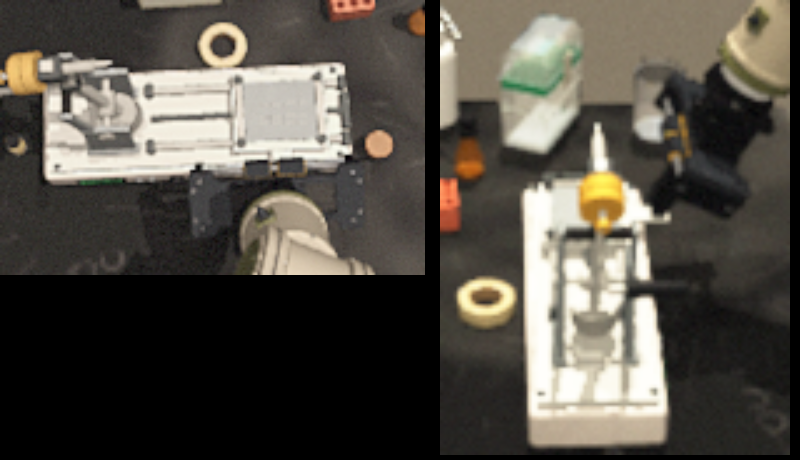

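The carriage has moved about 74 mm (panel centre from (221,110) to (280,110)). I'll go on until the force shows the stop.

Request:
play_rows([
  [0, -0.3, 0, 0, 0, 0, 0],
  [0, -0.3, 0, 0, 0, 0, 0],
  [0, 0, 0, 0, 0, 0, 0],
])

```text
time: 10.45
ee_pos: [0.4976, -0.0943, 0.1027]
eef_rot: [0.709, -0.66, 0.181, -0.168]
ft_force: [0.5, 0.4, -0.7]
width: 0.0003
```

Request:
play_rows([
  [0, -0.3, 0, 0, 0, 0, 0],
  [0, -0.3, 0, 0, 0, 0, 0],
  [0, 0, 0, 0, 0, 0, 0],
])

```text
time: 10.82
ee_pos: [0.4974, -0.1004, 0.1026]
eef_rot: [0.709, -0.66, 0.181, -0.168]
ft_force: [0.2, 0.1, 0.1]
width: 0.0004
```

Request:
play_rows([
  [0, -0.3, 0, 0, 0, 0, 0],
  [0, -0.3, 0, 0, 0, 0, 0],
  [0, 0, 0, 0, 0, 0, 0],
])

```text
time: 11.2
ee_pos: [0.4975, -0.1055, 0.1025]
eef_rot: [0.71, -0.66, 0.181, -0.169]
ft_force: [0.9, 4.5, 0.7]
width: 0.0005
```

```bash
python3 - <<'E'
from h import *
s=r.read_state();print(s['ee_pos'],s['ft_force'])
a=shot('top')['img'][150:260,235:405,::-1]
cv2.imwrite('pics/i.png',cv2.resize(a,None,fx=4.5,fy=4.5,interpolation=cv2.INTER_CUBIC))
E
```

```text
[ 0.49752093 -0.10552265  0.10252998] [0.94241398 4.48298748 0.69266336]
```

View pics/i.png

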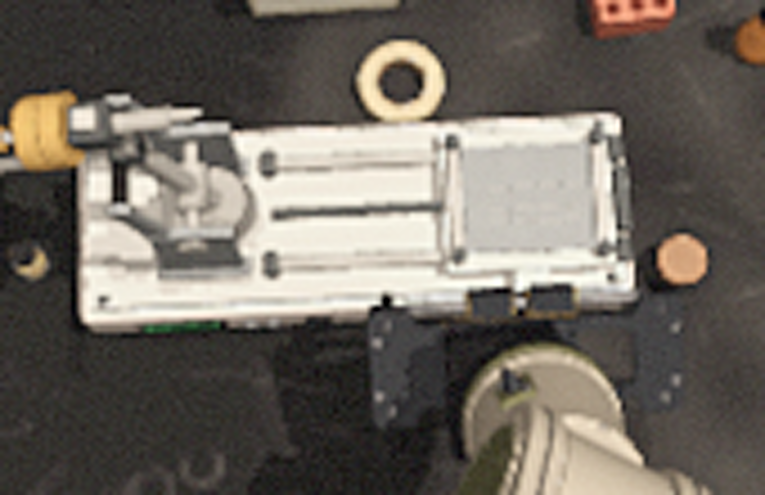

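The reaction is now 4.5 N, and the plate sits near the housing end at (600,250). One small push should confirm the stop.

Request:
play_rows([
  [0, -0.2, 0, 0, 0, 0, 0],
  [0, -0.2, 0, 0, 0, 0, 0],
  [0, 0, 0, 0, 0, 0, 0],
])

```text
time: 11.62
ee_pos: [0.4976, -0.106, 0.1024]
eef_rot: [0.711, -0.658, 0.179, -0.169]
ft_force: [-4.0, 21.0, 11.2]
width: 0.0
```

The stop is confirmed: 21 N with no further travel. I'll back off along +y, then go up and away.

Request:
play_rows([
  [0, 0.4, 0, 0, 0, 0, 0],
  [0, 0.6, 0, 0, 0, 0, 0],
  [-0.3, 1, 0, 0, 0, 0, 0],
  [-1, 0.5, 1, 0, 0, 0, 0],
  [-2, 0, 2, 0, 0, 0, 0],
  [-2, 0, 3, 0, 0, 0, 0],
  [-2, 0, 3, 0, 0, 0, 0],
  [-1, 0, 3, 0, 0, 0, 0],
  [0, -2, 3, 0, 0, 0, 0],
  [0, -3, 0, 0, 0, 0, 0],
  [0, -4, 0, 0, 0, 0, 0],
  [0, -4, 0, 0, 0, 0, 0],
  [0, -4, 0, 0, 0, 0, 0],
  [0, 0, 0, 0, 0, 0, 0],
  [0, 0, 0, 0, 0, 0, 0],
])

```text
time: 13.5
ee_pos: [0.4147, -0.2544, 0.2521]
eef_rot: [0.71, -0.66, 0.181, -0.168]
ft_force: [0.2, 0.2, -0.1]
width: -0.0001
```

```bash
python3 - <<'E'
from h import *
s=r.read_state();print(s['ee_pos'],s['ft_force'],abs(s['joint_vel']).max())
c=shot('top')
a=c['img'][150:270,235:405,::-1]
cv2.imwrite('pics/j.png',cv2.resize(a,None,fx=4.5,fy=4.5,interpolation=cv2.INTER_CUBIC))
E
```

```text
[ 0.41468003 -0.25441651  0.25205754] [ 0.17187746  0.2187811  -0.10260963] 0.013001978780497102
```

View pics/j.png

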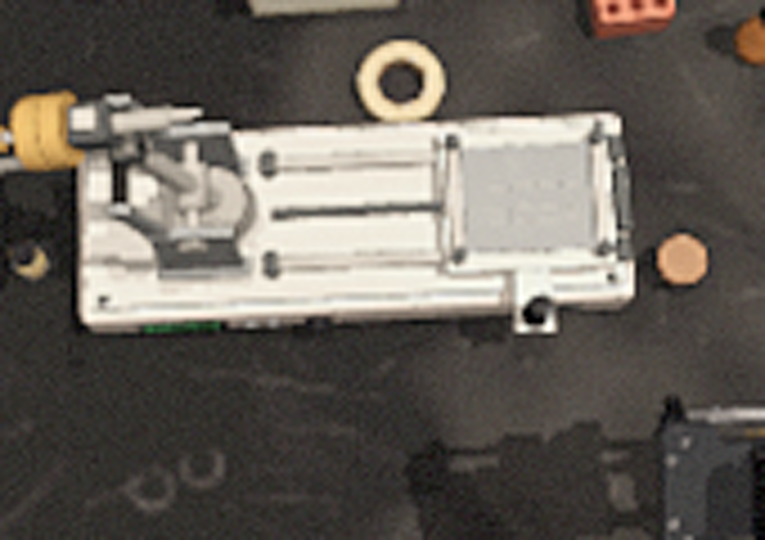

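The knob has moved from (405,268) to (537,310) in the crop. That is about 132 px along y, roughly 85–88 mm, as expected for the end stop. The beam is parked, the bystanders are in place and the arm is clear.

```bash
python3 -c "
from bench import r
print(r.close_job())"
```

```text
the job is handed in; nothing more can be done
None
```

The scratch tester is ready for the panel change and the job is handed in at about 13.5 s of the 48 s. No verdict was returned.

- **Beam:** I pushed the handle over with the closed fingers, and the beam went past its balance point onto its back stop. It was still in the same parked place in the last picture.
- **Carriage:** I pushed the knob until the wrist force rose to 21 N with no further travel, which I take as the end stop. The knob moved about 85–88 mm by picture scale; I could not read the carriage joint directly.
- **Last checks:** The arm was well clear at about 0 N. The bystanders in the last close-up of the tester (tape roll, bung, vial) had not moved. I did not look again at the petri dishes, beaker and tip box, but the fingers stayed well away from them.

No check failed. One early measurement disagreed: the handle and knob came out 3–5 mm from where the housing corners put them. I allowed for that in the moves.

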